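# Clip the lid down on the food tub

### The job

Put the garlic away: lift the green lid straight up and level off the empty plain tub, against the friction of its seal, and seat it squarely and flush on the tub with the four blue clip flaps while these stand open. Then fold all four flaps fully down over the lid's rim, leaving the garlic inside and the plain tub, the food tin and the mug standing where they are.

Things in the scene. Friction and masses are not known exactly. Their poses are not given: they have to be found in the camera images.
- clip_tub: Off-white (beige in shadow) rectangular food tub, fixed to the worktop, open, garlic inside, a blue clip flap mid each side. Outside 120 (x) x 100 (y) x 80 mm high, walls 4 mm (mouth 112 x 92 mm). Origin: centre of its underside, on the worktop; z up, x along the long sides, yaw within 0.4 rad of the robot's x. It may stand left or right of the plain tub.
- plain_tub: Off-white empty tub of the same size (120 x 100 x 80 mm) without flaps, loose, about 0.8 kg; the lid is on it at the start. Origin: centre of its underside; z up, x along the long sides, yaw within 0.4 rad of the robot's x. Rubber lips in its mouth grip the lid's plug with a few newtons over the first 5 mm of a straight lift.
- lid: Green lid, about 0.13 kg: plate 118 (x) x 98 (y) x 6 mm; under it a plug 108 x 88 mm, narrowing to 103 x 83, 9 mm deep (2 mm play each side in a mouth). On top a central grip bar, 46 (x) x 18 (y) x 28 mm tall. Origin: centre of the plate's underside, which rests on the rim (80 mm above a tub's origin); plate top z = 6 mm, bar top 34 mm. A half turn about z makes no difference.
- garlic: Garlic bulb, 60 x 57 x 58 mm, loose in the clip tub; it stays there. Origin at its underside.
- food_tin: Closed food tin, 75 mm across, 58 mm high, a bystander. Origin: centre of its underside.
- mug: Dark grey and white mug, 82 mm across, 97 mm high, a bystander. Origin: centre of its underside.
- flap_front (a joint): Flap on the clip tub's near (-x) side, rad: 0 = folded fully down on its stop; 1.57 = swung out, tongue upright; limit 2.05. L-shaped, 38 mm wide: 16 mm riser from the hinge, then a 3 mm thick tongue reaching 33 mm square to it. Folded, the tongue lies level, pointing inward, top 16 mm above the hinge (4 mm above the lid's plate). Friction (0.03 N m) holds it anywhere; 1 to 2 N moves it.
- hinge_front (a point): Centre of the hinge axis of flap_front: 6 mm outside the clip tub's near (-x) wall and 6 mm below its rim (74 mm above the worktop); axis level, along that wall.
- flap_back (a joint): Flap on the clip tub's far (+x) side, rad: 0 = folded fully down on its stop; 1.57 = swung out, tongue upright; limit 2.05. L-shaped, 38 mm wide: 16 mm riser from the hinge, then a 3 mm thick tongue reaching 33 mm square to it. Folded, the tongue lies level, pointing inward, top 16 mm above the hinge (4 mm above the lid's plate). Friction (0.03 N m) holds it anywhere; 1 to 2 N moves it.
- hinge_back (a point): Centre of the hinge axis of flap_back: 6 mm outside the clip tub's far (+x) wall and 6 mm below its rim (74 mm above the worktop); axis level, along that wall.
- flap_left (a joint): Flap on the clip tub's left (+y) side, rad: 0 = folded fully down on its stop; 1.57 = swung out, tongue upright; limit 2.05. L-shaped, 38 mm wide: 16 mm riser from the hinge, then a 3 mm thick tongue reaching 33 mm square to it. Folded, the tongue lies level, pointing inward, top 16 mm above the hinge (4 mm above the lid's plate). Friction (0.03 N m) holds it anywhere; 1 to 2 N moves it.
- hinge_left (a point): Centre of the hinge axis of flap_left: 6 mm outside the clip tub's left (+y) wall and 6 mm below its rim (74 mm above the worktop); axis level, along that wall.
- flap_right (a joint): Flap on the clip tub's right (-y) side, rad: 0 = folded fully down on its stop; 1.57 = swung out, tongue upright; limit 2.05. L-shaped, 38 mm wide: 16 mm riser from the hinge, then a 3 mm thick tongue reaching 33 mm square to it. Folded, the tongue lies level, pointing inward, top 16 mm above the hinge (4 mm above the lid's plate). Friction (0.03 N m) holds it anywhere; 1 to 2 N moves it.
- hinge_right (a point): Centre of the hinge axis of flap_right: 6 mm outside the clip tub's right (-y) wall and 6 mm below its rim (74 mm above the worktop); axis level, along that wall.
There are look-alikes about, which are no part of the job. Leave any brown look-alike of the lid alone.

How it is judged:
By the outcome, as a careful person would: the job done as asked, in the order asked, and still so for the second after the job is handed in, with the robot touching nothing.
It also fails if it takes over 64 s, if anything falls off the work surface, if the arm or the gripper's body presses on something with over 40 N, if the wrist force passes 120 N, or if a joint passes its speed limit or range.

### The arm

A 6-joint arm with a two-finger parallel gripper is mounted at the origin on a cart in front of the work surface, level with it; the furniture and walls round the work are solid. World frame = base frame: x ahead of the robot, y to its left, z up, the work surface at z = 0. Lengths are in m, angles in rad, forces in N, time in s.
With the tool pointing down it reaches from about 0.375 to 0.975 m from the base axis. Payload 3.8 kg.
Tool frame: the origin (TCP) lies at the very end of the fingers, on their centre line; the grasp point (between the pads) lies 19 mm behind it; z points along the fingers, y is the direction in which the jaws open and shut (so a half turn about z gives the same grasp; the last joint's range is limited). The gripper opens to 85 mm and grips with 20 to 120 N. Pads are 22 mm wide; open, the fingers measure 114 mm over their backs; the gripper's body (76 mm by 85 mm) begins 54 mm behind the grasp point. The pads swing forward as they close: fully open they stand 13 mm farther back than shut.
Start: joints at [-1.152, 0.264, 1.604, -0, 1.274, -0.037], TCP at [0.297, -0.606, 0.207] pointing down, gripper open.
Joint ranges: [-2.63, 2.63], [-0.94, 2.18], [0.31, 2.57], [-1.31, 4.45], [0, 2.66], [-2.55, 2.55]. Speed limits (rad/s): [2.57, 2.57, 3.14, 3.14, 3.14, 3.14].

### API

Orientations are given as a rotation vector (axis times angle).
In Python, from workcell import bot, viewer gives the robot as it stands.
- The arm moves only by the tool jog_arm, never from a script. Its argument "motion" is a list of rows, each an object of numbers: "dx", "dy", "dz": the shift along the world's x, y, z in cm; "turn": the turn about the world's z in rad. A call has 1 to 12 rows; each row shifts and turns the commanded pose from where the row before left it; what a row does not reach is not made up. A row lasts 1/12 s, in which the tool goes at most 41.7 mm and 7.16 degrees, less where a joint would pass 70% of its speed; a pose out of reach is approached as far as the arm can. A call is refused whole if a number of a shift passes 4.17 or a number of a turn 0.125, either way. A call with a gripper value outside its range is refused whole. "fingers" is the finger opening in cm, from 0 to 8.54, set as the call begins (left out, the last holds). The fingers move at their own pace and stop on an object; "grip_force" is the grip in N (left out, the last holds). Time passes only in rows, so rows that do not move let the fingers close. It gives the time, the measured TCP pose, the force and the opening at its end, in the units of the state.
- bot.read_state(): the state, without advancing time (a new reading comes with each control period).
- viewer.read_camera(name): name is "scene" or "top" or "wrist"; returns (picture, depth): 420x560x3 uint8, red, green, blue; 420x560 float32, m along the optical axis (not along the pixel's ray), 0 where there is no reading.
- viewer.camera_info(name): a dict with "vertical_fov" (degrees; the focal length in pixels is half the picture's height over the tangent of half this angle, whatever the lens; pixels are square), "cx", "cy" (the principal point, pixels), "R" (3x3) and "t" (3): a world point X has camera coordinates R X + t. Camera axes: x right, y down, z forward; pixel columns grow to the right and rows downward; lengths in m; the calibration is good to about 2 mm. A picture is of the moment at which its call begins: read the wrist's pose just before it. camera_info takes no time and is no camera call; for the wrist camera it gives the pose at the moment of the call.
- bot.finish_job(): hands the job in, once; it reports no verdict.
The state is a dict: "time": time; "q": joint angles; "joint_vel": joint speeds; "joint_torque": joint torques, N m; "tool_pos": TCP position; "tcp_rot": TCP orientation; "wrist_force": force on the tool from outside, world axes, zero at the start; "torque": the same for the moment, N m; "width": opening from 0.0 (shut) to 1.0 (fully open).
Only numpy, scipy, OpenCV 4.12 (cv2) and the standard library are available. Lean on these libraries where they do the work, as an engineer would, in place of code of your own. Each camera call takes 0.05 s, during which the arm holds its last target. There are 200 camera calls.

## Working session

There is one attempt and no reset: what is moved stays moved. The work goes in short steps, Python scripts to look and compute and a tool call to move; the robot and the scene stay as the last step left them, time stands still between calls to the robot, and variables do not carry over. Pictures are saved under pics/ and viewed, about 8 in all and at most 12, crops included, and the job is handed in when it is done.

Besides the shell and the picture viewer there is one more tool, called after "Request:" in YAML: its name, and indented under it one key for each argument. jog_arm: Moves the arm, as the interface text tells. Its arguments: {"type":"object","properties":{"motion":{"type":"array"},"fingers":{"type":"number"},"grip_force":{"type":"number"}},"required":["motion"]}

```bash
mkdir -p pics; ls
cat > h.py <<'E'
import numpy as np, cv2
from workcell import bot, viewer
def grab(n):
    info=viewer.camera_info(n); p,d=viewer.read_camera(n); 
    return p,d,info
def cloud(d,i):
    f=d.shape[0]/2/np.tan(np.radians(i["vertical_fov"])/2)
    v,u=np.mgrid[:d.shape[0],:d.shape[1]]
    C=np.stack([(u-i["cx"])/f*d,(v-i["cy"])/f*d,d],-1)
    return (C-np.array(i["t"]))@np.array(i["R"])
def save(n,p): cv2.imwrite("pics/"+n,cv2.cvtColor(p,cv2.COLOR_RGB2BGR))
E
python3 - <<'E'
from h import *
for n in("scene","top"):
    p,d,i=grab(n); save(n+"0.png",p); np.savez(n+"0.npz",p=p,d=d,**{k:np.array(v) for k,v in i.items()})
    print(n,i)
print(bot.read_state())
E
```

```text
pics
scene {'vertical_fov': 44.07686285404151, 'cx': 282.9493216472368, 'cy': 208.01496485265687, 'R': array([[-0.85781097, -0.51334128,  0.02531947],
       [-0.26168578,  0.39382519, -0.88114827],
       [ 0.44235834, -0.76248439, -0.47216168]]), 't': array([0.41681184, 0.2329876 , 1.44414011])}
top {'vertical_fov': 56.13390541662865, 'cx': 276.88108430262923, 'cy': 209.0901076372787, 'R': array([[-0.06222949, -0.99805723, -0.00304364],
       [-0.97688655,  0.06153376, -0.20471019],
       [ 0.20449977, -0.00976572, -0.9788179 ]]), 't': array([-0.02362504,  0.53668469,  1.07234222])}
{'time': 0.1, 'q': array([-1.15186282e+00,  2.64685076e-01,  1.60523771e+00, -1.63577332e-05,
        1.27370560e+00, -3.69195438e-02]), 'joint_vel': array([ 4.71316149e-04, -2.41524090e-03, -1.57316420e-03, -1.42332446e-03,
        1.55407683e-04,  7.48179121e-06]), 'joint_torque': array([ 1.35903567e-03, -5.16706645e+01, -3.68589449e+01,  2.88869558e-05,
        6.29675589e-03, -1.99863268e-05]), 'tool_pos': array([ 0.29684579, -0.60543164,  0.20538154]), 'tcp_rot': array([-3.05839578e+00, -7.09424887e-01,  6.30792359e-04]), 'wrist_force': array([-0.04096248, -0.20756061, -0.06779647]), 'torque': array([-0.0287747 , -0.01709449, -0.02613164]), 'width': 1.001388363281245}
```

View pics/top0.png

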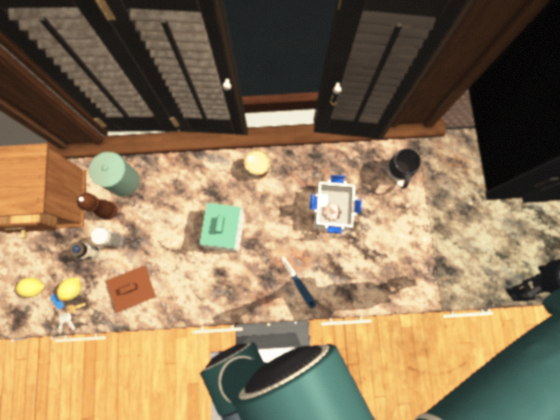

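View pics/scene0.png

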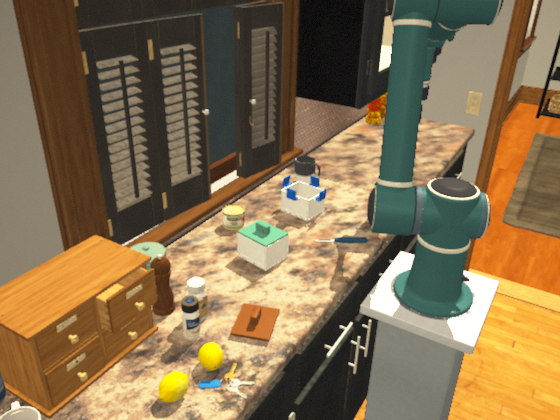

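The top view shows a green lid with a bar at (221,226). Look-alikes are the brown lid at (131,288) and the green canister at (115,175). The clip tub with blue flaps is at (335,205), the tin at (257,162) and the mug at (403,165). The lid on the white tub is my target.

Run:
```python
from h import *
z=np.load("top0.npz"); p=z["p"]; d=z["d"]; P=cloud(d,z); s=np.load("scene0.npz"); S=cloud(s["d"],s)
def rect(X,n):
    if len(X)<5: print(n,len(X));return
    r=cv2.minAreaRect((X[:,:2]*1000).astype(np.float32)); print(n,len(X),np.round(r[0],1),np.round(r[1],1),round(r[2],2),"z",np.round(np.percentile(X[:,2],[5,50,95])*1000,1))
for nm,P,p in(("top",P,p),("scene",S,s["p"])):
    hsv=cv2.cvtColor(p,cv2.COLOR_RGB2HSV).astype(int); H,Sa,V=hsv[...,0],hsv[...,1],hsv[...,2]
    x,y,zz=P[...,0],P[...,1],P[...,2]
    print(nm)
    u,v=(221,226) if nm=="top" else (262,236)
    print("pt",P[v,u])
    ce=P[226,221][:2] if nm=="top" else ce
    near=np.hypot(x-ce[0],y-ce[1])<.12
    g=(H>60)&(H<95)&(Sa>70)&near
    rect(P[g&(zz>.072)&(zz<.1)],"plate"); rect(P[g&(zz>.108)],"bar")
    rect(P[near&(zz>.072)&(zz<.1)],"plate any col")
    ct=P[205,335][:2] if nm=="top" else ct
    n2=np.hypot(x-ct[0],y-ct[1])<.13
    b=(H>100)&(H<125)&(Sa>150)&n2
    rect(P[n2&~b&(zz>.072)&(zz<.086)&(Sa<80)],"rim")
    k,lab=cv2.connectedComponents(b.astype(np.uint8))
    for j in range(1,k):
        m=lab==j
        if m.sum()>15: X=P[m]; print("flap",m.sum(),np.round(X.mean(0)*1000),np.round(np.percentile(X,2,0)*1000),np.round(np.percentile(X,98,0)*1000))
    if nm=="top":
        for n,(v,u) in dict(tin=(162,257),mug=(165,403),knife=(270,290)).items(): print(n,P[v,u])
p=z["p"]; save("c1.png",np.hstack([cv2.resize(p[190:260,185:255],(400,400),interpolation=2),cv2.resize(p[170:240,300:370],(400,400),interpolation=2)]))
```

```text
top
pt [0.48561342 0.0967619  0.11054854]
plate 190 [494.7 112.8] [47.1 61.6] 79.7 z [82.3 84.9 90.7]
bar 66 [491.2 103.4] [18.  43.1] 78.66 z [108.7 112.2 115.4]
plate any col 1421 [492.  103.3] [100.1 119.7] 79.04 z [80.5 84.7 88.2]
rim 373 [ 533.5 -219.8] [155.1 137.8] 17.48 z [73.5 78.2 82.1]
flap 49 [ 607. -234.   80.] [ 601. -248.   71.] [ 611. -220.  106.]
flap 46 [ 541. -160.   81.] [ 526. -166.   69.] [ 556. -150.  108.]
flap 39 [ 524. -284.   75.] [ 510. -289.   71.] [ 537. -279.   80.]
flap 47 [ 462. -211.   79.] [ 454. -226.   70.] [ 469. -195.  107.]
tin [ 0.67962294 -0.00757642  0.05329158]
mug [ 0.65707102 -0.45059773  0.00845282]
knife [ 0.36225339 -0.0844475   0.00336293]
scene
pt [0.48397518 0.12707219 0.08432539]
plate 556 [494.2 107.8] [102.4 121.4] 79.84 z [81.4 84.5 94.4]
bar 57 [496.7 108.4] [20.8 45.9] 78.83 z [108.8 111.5 114.1]
plate any col 765 [496.4 110.4] [108.3 126.5] 79.84 z [74.4 83.7 91.1]
rim 187 [ 538.6 -212.4] [143.7 153.8] 40.43 z [72.3 75.6 80. ]
flap 47 [ 613. -229.   87.] [ 607. -247.   72.] [ 619. -211.  107.]
flap 64 [ 526. -281.   91.] [ 508. -291.   73.] [ 543. -272.  108.]
flap 69 [ 545. -147.   90.] [ 529. -155.   73.] [ 562. -138.  106.]
flap 47 [ 458. -202.   87.] [ 452. -221.   72.] [ 472. -184.  102.]
```

View pics/c1.png

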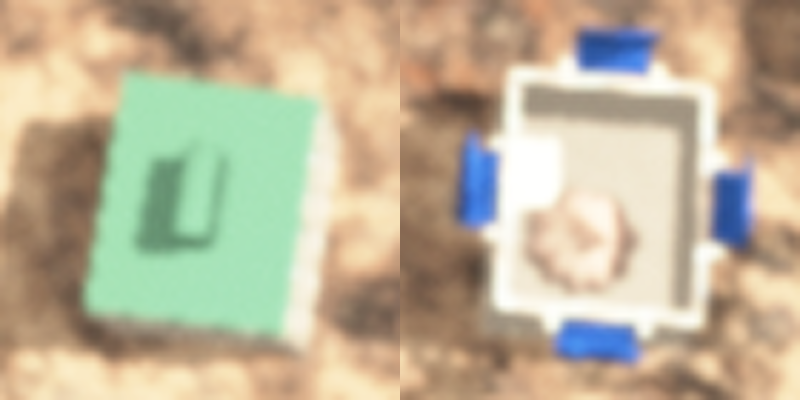

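Left crop: the green lid with its bar sits on the plain tub (yaw about -0.19). Right crop: the clip tub is open with garlic inside, and all four blue flaps are near upright. Next I'll look at the clip tub from the wrist camera.

Request:
jog_arm:
  motion:
    - {"dx": 1.9,"dy": 3.2,"dz": 1.2,"turn": -0.051}
    - {"dx": 1.9,"dy": 3.2,"dz": 1.2,"turn": -0.051}
    - {"dx": 1.9,"dy": 3.2,"dz": 1.2,"turn": -0.051}
    - {"dx": 1.9,"dy": 3.2,"dz": 1.2,"turn": -0.051}
    - {"dx": 1.9,"dy": 3.2,"dz": 1.2,"turn": -0.051}
    - {"dx": 1.9,"dy": 3.2,"dz": 1.2,"turn": -0.051}
    - {"dx": 1.9,"dy": 3.2,"dz": 1.2,"turn": -0.051}
    - {"dx": 1.9,"dy": 3.2,"dz": 1.2,"turn": -0.051}
    - {"dx": 1.9,"dy": 3.2,"dz": 1.2,"turn": -0.051}
    - {"dx": 1.9,"dy": 3.2,"dz": 1.2,"turn": -0.051}
    - {"dx": 1.9,"dy": 3.2,"dz": 1.2,"turn": -0.051}
    - {"dx": 1.9,"dy": 3.2,"dz": 1.2,"turn": -0.051}

```text
time: 1.1
tool_pos: [0.5254, -0.2202, 0.3507]
tcp_rot: [-3.132, 0.249, 0.001]
wrist_force: [0.8, -1.1, -0.1]
width: 0.999
```

Request:
jog_arm:
  motion:
    - {"dx": 0}
    - {"dx": 0}
    - {"dx": 0}

```text
validation failed for argument at $.mo...
```

Run:
```python
from h import *
s=bot.read_state(); print(s["tool_pos"],s["tcp_rot"],s["q"])
p,d,i=grab("wrist"); save("w1.png",p); np.savez("w1.npz",p=p,d=d,**{k:np.array(v) for k,v in i.items()}); print(i)
```

```text
[ 0.5254178  -0.22024198  0.3507377 ] [-3.13150569e+00  2.49183302e-01  9.37470907e-04] [-4.40624027e-01  9.09857831e-03  1.63106553e+00 -3.48311914e-05
  1.50205344e+00  1.28898608e+00]
{'vertical_fov': 65.66073888494967, 'cx': 273.80795249473965, 'cy': 209.84011265408185, 'R': array([[-0.15867411, -0.9873297 , -0.00160772],
       [-0.93421612,  0.14961092,  0.32381602],
       [-0.31947264,  0.05288318, -0.9461187 ]]), 't': array([-0.13372266,  0.43527014,  0.696059  ])}
```

View pics/w1.png

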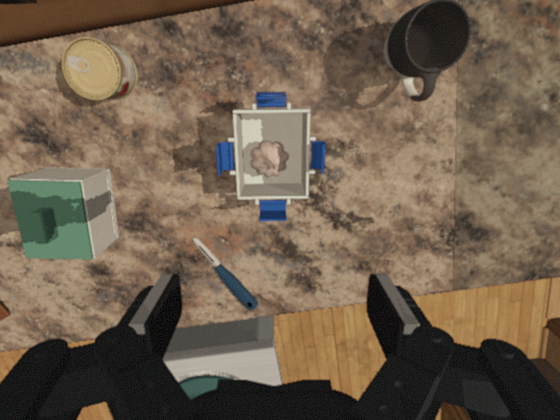

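```bash
cat > fit.py <<'E'
from h import *
from scipy.optimize import minimize
def fitbox(X,c,yaw,hx,hy,t=4.):
    # X: mm rim points; annulus fit: points should lie between inner and outer rect
    def cost(q):
        cs,sn=np.cos(q[2]),np.sin(q[2]); dx,dy=X[:,0]-q[0],X[:,1]-q[1]
        a=np.abs(cs*dx+sn*dy)-hx; b=np.abs(-sn*dx+cs*dy)-hy
        m=np.maximum(a,b)+t/2   # signed distance from wall centreline
        return np.minimum(m**2,36).mean()
    best=min((minimize(cost,[c[0]+i,c[1]+j,yaw+k],method="Nelder-Mead",options=dict(xatol=.01,fatol=1e-5)) for i in(-4,0,4) for j in(-4,0,4) for k in(-.05,.05)),key=lambda r:r.fun)
    return np.round(best.x,3),round(best.fun,2)
def measure(p,d,i,ct=(534,-218),cl=(494,106)):
    P=cloud(d,i)*1000; hsv=cv2.cvtColor(p,cv2.COLOR_RGB2HSV).astype(int); H,S,V=[hsv[...,k] for k in range(3)]
    x,y,z=P[...,0],P[...,1],P[...,2]
    if ct is not None:
        n=np.hypot(x-ct[0],y-ct[1])<105; b=(H>100)&(H<130)&(S>130)
        m=n&(z>76)&(z<85)&~b&(S<90)&(V>120)
        X=P[m]; print("rim",len(X),"z",np.median(X[:,2]),fitbox(X,ct,-.16,60,50))
        k,lab,st,ce=cv2.connectedComponentsWithStats((b&n).astype(np.uint8))
        for j in range(1,k):
            if st[j,4]>30:
                F=P[lab==j]; T=F[F[:,2]>100]; print(" flap",st[j,4],F.mean(0).round(),"zmax",np.percentile(F[:,2],97).round(),"top",T.mean(0).round(1) if len(T) else None)
    if cl is not None:
        n=np.hypot(x-cl[0],y-cl[1])<90
        g=n&(H>55)&(H<100)&(S>60)
        for nm,lo,hi in(("plate",80,92),("bar",110,119)):
            X=P[g&(z>lo)&(z<hi)]
            if len(X)>9:
                r=cv2.minAreaRect(X[:,:2].astype(np.float32)); print(nm,len(X),np.round(r[0],1),np.round(r[1],1),round(r[2],1),"z",np.median(X[:,2]).round(1))
E
python3 - <<'E'
from fit import *
for n in("w1","top0","scene0"):
    z=np.load(n+".npz"); print(n); measure(z["p"],z["d"],z)
z=np.load("w1.npz"); print("cam",-z["R"].T@z["t"])
E
```

```text
w1
rim 1145 z 78.75461268106136 (array([ 5.36662e+02, -2.18442e+02, -1.46000e-01]), np.float64(5.19))
 flap 324 [ 607. -228.   88.] zmax 109.0 top [ 610.9 -227.4  111.6]
 flap 442 [ 545. -156.   83.] zmax 108.0 top [ 548.2 -153.8  117.9]
 flap 344 [ 529. -280.   85.] zmax 109.0 top [ 530.3 -282.   111.9]
 flap 470 [ 462. -208.   86.] zmax 106.0 top [ 462.5 -207.8  120. ]
plate 4365 [495.2 104.5] [ 97.7 115.8] 79.3 z 85.8
bar 425 [495.7 105.5] [19.4 45.4] 79.6 z 113.3
top0
rim 295 z 78.787241524214 (array([ 5.32526e+02, -2.20877e+02, -1.45000e-01]), np.float64(9.45))
 flap 63 [ 606. -233.   82.] zmax 108.0 top [ 606.5 -229.1  107.3]
 flap 56 [ 542. -159.   83.] zmax 108.0 top [ 539.2 -152.7  106. ]
 flap 44 [ 525. -284.   75.] zmax 79.0 top None
 flap 56 [ 462. -211.   79.] zmax 107.0 top [ 453.5 -203.8  105.4]
plate 1151 [493.  103.6] [ 91.1 111.8] 78.7 z 84.8
bar 93 [491.6 103.7] [17.5 44. ] 81.4 z 112.6
scene0
rim 83 z 77.58758911437384 (array([ 5.36090e+02, -2.13966e+02, -1.43000e-01]), np.float64(10.95))
 flap 51 [ 613. -229.   89.] zmax 108.0 top [ 609.4 -224.   105.1]
 flap 68 [ 526. -281.   91.] zmax 107.0 top [ 526.5 -279.   104.4]
 flap 71 [ 545. -148.   89.] zmax 106.0 top [ 543.3 -147.1  103.6]
 flap 51 [ 458. -201.   87.] zmax 103.0 top [ 455.1 -201.3  101.9]
plate 538 [494.6 108.4] [103.6 121.9] 80.3 z 84.3
bar 41 [497.3 110.4] [17.3 45.4] 79.8 z 112.5
cam [ 0.60778987 -0.23395933  0.517392  ]
```

Request:
jog_arm:
  motion:
    - {"dx": -0.3,"dy": 3.25,"dz": -1.0,"turn": -0.0025}
    - {"dx": -0.3,"dy": 3.25,"dz": -1.0,"turn": -0.0025}
    - {"dx": -0.3,"dy": 3.25,"dz": -1.0,"turn": -0.0025}
    - {"dx": -0.3,"dy": 3.25,"dz": -1.0,"turn": -0.0025}
    - {"dx": -0.3,"dy": 3.25,"dz": -1.0,"turn": -0.0025}
    - {"dx": -0.3,"dy": 3.25,"dz": -1.0,"turn": -0.0025}
    - {"dx": -0.3,"dy": 3.25,"dz": -1.0,"turn": -0.0025}
    - {"dx": -0.3,"dy": 3.25,"dz": -1.0,"turn": -0.0025}
    - {"dx": -0.3,"dy": 3.25,"dz": -1.0,"turn": -0.0025}
    - {"dx": -0.3,"dy": 3.25,"dz": -1.0,"turn": -0.0025}
    - {"dx": 0.0,"dy": 0.0,"dz": 0.0,"turn": 0.0}
    - {"dx": 0.0,"dy": 0.0,"dz": 0.0,"turn": 0.0}
  fingers: 5.0

```text
time: 2.15
tool_pos: [0.4939, 0.104, 0.2492]
tcp_rot: [3.128, -0.278, -0.004]
wrist_force: [-0.2, -0.8, 0.7]
width: 0.585
```

Run:
```python
from fit import *
s=bot.read_state(); print(s["tool_pos"],s["tcp_rot"],s["q"],s["width"],s["wrist_force"])
p,d,i=grab("wrist"); save("w2.png",p); np.savez("w2.npz",p=p,d=d,**{k:np.array(v) for k,v in i.items()}); measure(p,d,i,ct=None)
```

```text
[0.49394422 0.10398842 0.24920054] [ 3.12833028 -0.27825214 -0.00395219] [ 1.58344111e-01 -8.48178654e-02  1.90365139e+00 -2.74703648e-04
  1.32542192e+00  1.90663241e+00] 0.5845828892340824 [-0.190864   -0.82223846  0.73603766]
plate 8750 [495.2 105.9] [ 96.8 115.3] 79.2 z 85.3
bar 789 [495.4 105.5] [17.1 45.3] 79.2 z 112.9
```

View pics/w2.png

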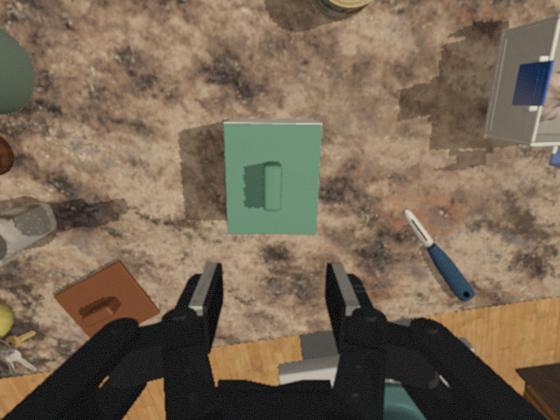

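Request:
jog_arm:
  motion:
    - {"dx": 0.13,"dy": 0.17,"dz": -3.0,"turn": -0.011}
    - {"dx": 0.0,"dy": 0.0,"dz": -3.0,"turn": 0.0}
    - {"dx": 0.0,"dy": 0.0,"dz": -3.0,"turn": 0.0}
    - {"dx": 0.0,"dy": 0.0,"dz": -3.0,"turn": 0.0}
    - {"dx": 0.0,"dy": 0.0,"dz": -2.0,"turn": 0.0}
    - {"dx": 0.0,"dy": 0.0,"dz": -1.0,"turn": 0.0}
    - {"dx": 0.0,"dy": 0.0,"dz": -0.8,"turn": 0.0}
    - {"dx": 0.0,"dy": 0.0,"dz": 0.0,"turn": 0.0}
    - {"dx": 0.0,"dy": 0.0,"dz": 0.0,"turn": 0.0}

```text
time: 2.95
tool_pos: [0.4975, 0.1042, 0.0936]
tcp_rot: [-3.127, 0.303, -0.002]
wrist_force: [0.8, -0.5, -0.2]
width: 0.586
```

Request:
jog_arm:
  motion:
    - {"dx": 0.0,"dy": 0.0,"dz": 0.0,"turn": 0.0}
    - {"dx": 0.0,"dy": 0.0,"dz": 0.0,"turn": 0.0}
    - {"dx": 0.0,"dy": 0.0,"dz": 0.0,"turn": 0.0}
    - {"dx": 0.0,"dy": 0.0,"dz": 0.0,"turn": 0.0}
    - {"dx": 0.0,"dy": 0.0,"dz": 0.0,"turn": 0.0}
    - {"dx": 0.0,"dy": 0.0,"dz": 0.0,"turn": 0.0}
    - {"dx": 0.0,"dy": 0.0,"dz": 0.0,"turn": 0.0}
    - {"dx": 0.0,"dy": 0.0,"dz": 0.0,"turn": 0.0}
  fingers: 0.5
  grip_force: 60

```text
time: 3.62
tool_pos: [0.4964, 0.1047, 0.0926]
tcp_rot: [-3.127, 0.301, 0.0]
wrist_force: [-0.1, -0.1, 0.5]
width: 0.058
```

The fingers closed to 5 mm, so the bar is not between them. I'll look before doing anything else.

Run:
```python
from fit import *
p,d,i=grab("scene"); q,_,_=grab("wrist")
save("s2.png",np.hstack([cv2.resize(p[170:320,190:340],(400,400)),cv2.resize(q,(400,300)).copy() if 0 else cv2.copyMakeBorder(cv2.resize(q,(400,300)),0,100,0,0,0)]))
s=bot.read_state(); print(s["tool_pos"],s["q"],s["wrist_force"])
```

```text
[0.49634523 0.10464798 0.09251926] [ 1.58690003e-01  4.96659616e-02  2.07343580e+00 -5.58293594e-06
  1.01863625e+00  1.92157713e+00] [-0.35005108 -0.30885439  0.37286706]
```

View pics/s2.png

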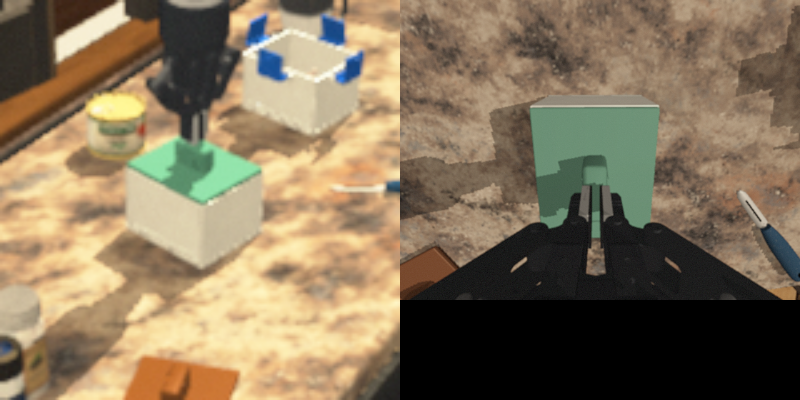

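Run:
```python
from fit import *
for n in("wrist","scene"):
    p,d,i=grab(n); P=cloud(d,i)*1000
    np.savez(n+"3.npz",p=p,d=d,**{k:np.array(v) for k,v in i.items()})
    measure(p,d,i,ct=None)
    m=(np.hypot(P[...,0]-496,P[...,1]-105)<25)&(P[...,2]>92)
    g=p[...,1].astype(int)-p[...,0]<25
    F=P[m&g]; lo=F[F[:,2]<np.percentile(F[:,2],15)]; print(n,"nongreen",len(F),"zlow pct",np.percentile(F[:,2],[0,2,5,15,50]).round(1),lo.mean(0).round(1))
p=np.load("wrist3.npz")["p"]; save("w3.png",cv2.resize(p[140:380,170:390],(733,800)[::1] if 0 else (550,600),interpolation=2))
```

```text
plate 21559 [495.1 105.5] [ 97.1 117.8] 79.6 z 85.4
bar 1423 [496.1 105.4] [17.5 44.8] 79.8 z 113.1
wrist nongreen 17730 zlow pct [ 92.1 120.5 130.5 153.2 186.4] [506.4 103.  133.8]
plate 532 [495.  109.5] [103.7 120.9] 79.9 z 84.3
bar 28 [494.6 111.4] [18.5 47.8] 74.8 z 111.8
scene nongreen 375 zlow pct [113.4 122.1 127.  138.7 179.6] [492.3 112.  129.3]
```

View pics/w3.png

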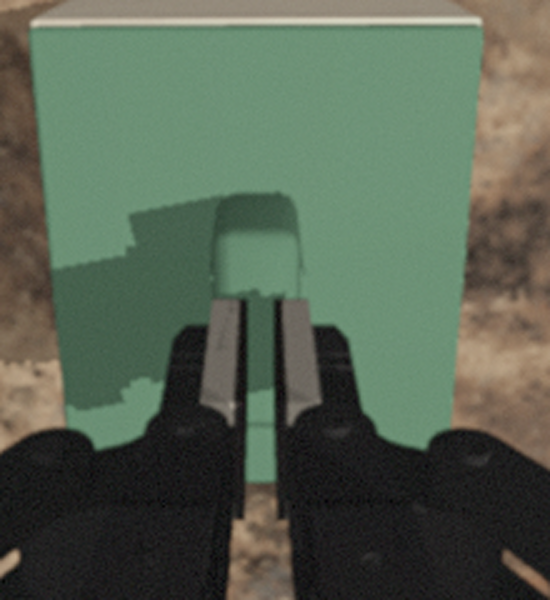

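Run:
```python
from fit import *
z=np.load("wrist3.npz"); P=cloud(z["d"],z)*1000
for v in range(252,310,5): print(v,P[v,260].round(1),P[v,289].round(1),P[v,275].round(1))
z=np.load("scene3.npz");P=cloud(z["d"],z)*1000
for v in range(205,235,3): print(v,[P[v,u].round(0) for u in (258,262,266)])
s=bot.read_state();print(s["time"],s["tool_pos"])
```

```text
252 [508.3 109.1 112. ] [505.   94.9 110.9] [507.8 101.5 114.1]
257 [505.8 109.6 112.6] [501.6  95.5 109.7] [504.2 102.3 112.1]
262 [508.8 108.5 123.8] [505.9  95.3 123.1] [502.3 102.6 113.9]
267 [508.7 108.3 128.3] [506.2  95.5 128.3] [499.  103.3 112.8]
272 [508.4 108.2 132.3] [505.8  95.7 132.1] [496.8 103.7 113.9]
277 [508.1 108.1 136.1] [506.3  95.8 137.2] [493.6 104.3 113.2]
282 [508.4 107.8 140.8] [506.4  96.  141.3] [491.1 104.8 113.9]
287 [508.4 107.7 144.7] [506.1  96.2 144.5] [487.7 105.5 113. ]
292 [508.8 107.4 148.8] [506.3  96.3 148.3] [485.4 105.9 114. ]
297 [509.  107.2 152.6] [506.   96.5 151.4] [482.4 106.5 113.9]
302 [507.7 107.4 154. ] [505.3  96.7 153.5] [479.6 107.  114.2]
307 [509.1 106.9 159.1] [507.   96.6 158.9] [476.1 107.7 113.5]
205 [array([502., 121., 179.]), array([486., 126., 186.]), array([486., 105., 177.])]
208 [array([506., 116., 166.]), array([490., 119., 172.]), array([482., 110., 171.])]
211 [array([490., 139., 172.]), array([488., 122., 164.]), array([486., 103., 156.])]
214 [array([503., 120., 149.]), array([490., 118., 152.]), array([489.,  98., 143.])]
217 [array([502., 121., 140.]), array([493., 113., 139.]), array([487., 102., 135.])]
220 [array([498., 128., 134.]), array([493., 114., 130.]), array([486., 104., 127.])]
223 [array([510., 110., 112.]), array([490., 119., 123.]), array([514.,  57.,  85.])]
226 [array([507., 113., 104.]), array([492., 115., 110.]), array([480., 113., 113.])]
229 [array([504., 119.,  98.]), array([490., 118., 102.]), array([477., 116., 105.])]
232 [array([509., 110.,  82.]), array([489., 119.,  92.]), array([473., 122.,  99.])]
3.8167 [0.49636629 0.10461224 0.09251143]
```

The images show the fingertips at z≈0.121 while tool_pos reads 0.0925, so the real tips are about 28 mm behind the reported TCP. The fingers shut just above the bar and touched nothing. I'll open, go 2.7 cm lower and grip again.

Request:
jog_arm:
  motion:
    - {"dx": -0.05,"dy": 0.08,"dz": 0.2,"turn": 0.0}
    - {"dx": 0.0,"dy": 0.0,"dz": 0.0,"turn": 0.0}
    - {"dx": 0.0,"dy": 0.0,"dz": 0.0,"turn": 0.0}
    - {"dx": 0.0,"dy": 0.0,"dz": 0.0,"turn": 0.0}
    - {"dx": 0.0,"dy": 0.0,"dz": 0.0,"turn": 0.0}
    - {"dx": 0.0,"dy": 0.0,"dz": -0.9,"turn": 0.0}
    - {"dx": 0.0,"dy": 0.0,"dz": -0.8,"turn": 0.0}
    - {"dx": 0.0,"dy": 0.0,"dz": -0.7,"turn": 0.0}
    - {"dx": 0.0,"dy": 0.0,"dz": -0.5,"turn": 0.0}
    - {"dx": 0.0,"dy": 0.0,"dz": 0.0,"turn": 0.0}
    - {"dx": 0.0,"dy": 0.0,"dz": 0.0,"turn": 0.0}
  fingers: 5.0

```text
time: 4.73
tool_pos: [0.4953, 0.1053, 0.0647]
tcp_rot: [3.127, -0.301, -0.003]
wrist_force: [0.3, 1.7, 0.3]
width: 0.584
```

Request:
jog_arm:
  motion:
    - {"dx": 0.0,"dy": 0.0,"dz": 0.0,"turn": 0.0}
    - {"dx": 0.0,"dy": 0.0,"dz": 0.0,"turn": 0.0}
    - {"dx": 0.0,"dy": 0.0,"dz": 0.0,"turn": 0.0}
    - {"dx": 0.0,"dy": 0.0,"dz": 0.0,"turn": 0.0}
    - {"dx": 0.0,"dy": 0.0,"dz": 0.0,"turn": 0.0}
    - {"dx": 0.0,"dy": 0.0,"dz": 0.0,"turn": 0.0}
    - {"dx": 0.0,"dy": 0.0,"dz": 0.0,"turn": 0.0}
  fingers: 0.5
  grip_force: 60

```text
time: 5.32
tool_pos: [0.4965, 0.1055, 0.0662]
tcp_rot: [-3.127, 0.301, -0.002]
wrist_force: [0.0, -0.6, 3.5]
width: 0.196
```

Request:
jog_arm:
  motion:
    - {"dx": 0.0,"dy": 0.0,"dz": 0.2,"turn": 0.0}
    - {"dx": 0.0,"dy": 0.0,"dz": 0.2,"turn": 0.0}
    - {"dx": 0.0,"dy": 0.0,"dz": 0.2,"turn": 0.0}
    - {"dx": 0.0,"dy": 0.0,"dz": 0.2,"turn": 0.0}
    - {"dx": 0.0,"dy": 0.0,"dz": 0.3,"turn": 0.0}
    - {"dx": 0.0,"dy": 0.0,"dz": 0.4,"turn": 0.0}
    - {"dx": 0.0,"dy": 0.0,"dz": 1.0,"turn": 0.0}
    - {"dx": 0.0,"dy": 0.0,"dz": 2.0,"turn": 0.0}
    - {"dx": 0.0,"dy": 0.0,"dz": 3.0,"turn": 0.0}
    - {"dx": 0.0,"dy": 0.0,"dz": 3.0,"turn": 0.0}
    - {"dx": 0.0,"dy": 0.0,"dz": 2.0,"turn": 0.0}

```text
time: 6.23
tool_pos: [0.4972, 0.1056, 0.1945]
tcp_rot: [-3.126, 0.301, -0.006]
wrist_force: [0.0, 0.5, -0.9]
width: 0.198
```

Run:
```python
from fit import *
s=bot.read_state(); print(s["time"],s["tool_pos"],s["tcp_rot"],s["wrist_force"],s["width"])
p,d,i=grab("scene"); np.savez("s4.npz",p=p,d=d,**{k:np.array(v) for k,v in i.items()})
P=cloud(d,i)*1000; hsv=cv2.cvtColor(p,cv2.COLOR_RGB2HSV).astype(int)
g=(hsv[...,0]>60)&(hsv[...,0]<95)&(hsv[...,1]>70)&(np.hypot(P[...,0]-495,P[...,1]-105)<90)&(P[...,2]>90)
print(np.percentile(P[g][:,2],[2,50,98]))
T=P[g]; T=T[T[:,2]<np.median(T[:,2])+8]; A=np.c_[T[:,:2]-T[:,:2].mean(0),np.ones(len(T))]; print("tilt",np.linalg.lstsq(A,T[:,2],rcond=None)[0])
t=P[(np.hypot(P[...,0]-495,P[...,1]-105)<85)&(P[...,2]>72)&(P[...,2]<85)]; print("tub rim pts",len(t),t[:,:2].mean(0))
save("s4.png",cv2.resize(p[120:320,170:350],(540,600)))
```

```text
6.2333 [0.49717771 0.10558435 0.19454069] [-3.12608725  0.30145086 -0.00602559] [ 0.04969991  0.54693368 -0.86366435] 0.19813895099454204
[210.11847263 475.01421893 606.47398164]
tilt [ -0.93991991   1.59589719 331.08556687]
tub rim pts 268 [495.69684775 112.34485282]
```

View pics/s4.png

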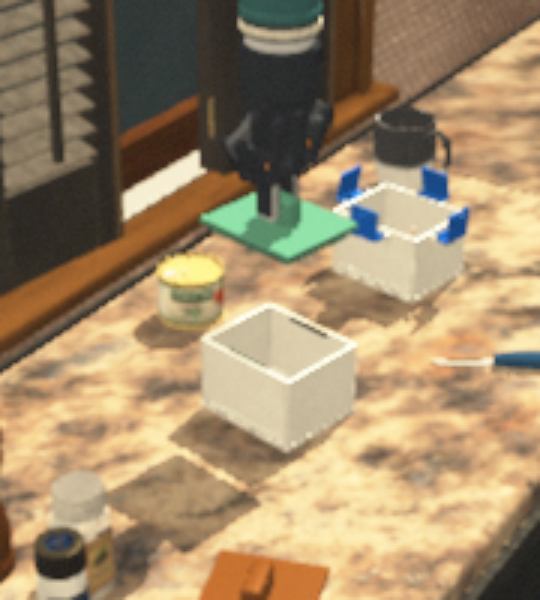

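The lid is lifted level and the plain tub stayed put. Next I'll move next to the clip tub, where the camera sees both the tub and the held lid.

Request:
jog_arm:
  motion:
    - {"dx": 0.05,"dy": -3.0,"dz": 0.4,"turn": 0.0075}
    - {"dx": 0.05,"dy": -3.2,"dz": 0.4,"turn": 0.0075}
    - {"dx": 0.05,"dy": -3.2,"dz": 0.4,"turn": 0.0075}
    - {"dx": 0.05,"dy": -3.2,"dz": 0.4,"turn": 0.0075}
    - {"dx": 0.05,"dy": -3.2,"dz": 0.0,"turn": 0.0075}
    - {"dx": 0.05,"dy": -3.2,"dz": 0.0,"turn": 0.0075}
    - {"dx": 0.0,"dy": 0.0,"dz": 0.0,"turn": 0.0}
    - {"dx": 0.0,"dy": 0.0,"dz": 0.0,"turn": 0.0}
    - {"dx": 0.0,"dy": 0.0,"dz": 0.0,"turn": 0.0}
    - {"dx": 0.0,"dy": 0.0,"dz": 0.0,"turn": 0.0}

```text
time: 7.12
tool_pos: [0.4987, -0.0837, 0.2065]
tcp_rot: [-3.133, 0.23, 0.001]
wrist_force: [-1.1, 0.4, -2.6]
width: 0.195
```

Run:
```python
from fit import *
s=bot.read_state(); tp=s["tool_pos"]*1000; print(s["time"],tp,s["tcp_rot"],2*np.arctan2(s["tcp_rot"][1],s["tcp_rot"][0]),s["wrist_force"])
p,d,i=grab("wrist"); np.savez("w5.npz",p=p,d=d,**{k:np.array(v) for k,v in i.items()})
measure(p,d,i,cl=None)
P=cloud(d,i)*1000; hsv=cv2.cvtColor(p,cv2.COLOR_RGB2HSV).astype(int)
g=(hsv[...,0]>55)&(hsv[...,0]<100)&(hsv[...,1]>60)&(np.hypot(P[...,0]-tp[0],P[...,1]-tp[1])<90)&(P[...,2]>180)
T=P[g]; med=np.median(T[:,2]); T=T[abs(T[:,2]-med)<6]
r=cv2.minAreaRect(T[:,:2].astype(np.float32)); print("lid",len(T),r,med)
A=np.c_[T[:,:2]-T[:,:2].mean(0),np.ones(len(T))]; print("tilt",np.linalg.lstsq(A,T[:,2],rcond=None)[0])
save("w5.png",p)
```

```text
7.1167 [498.74878056 -83.72070107 206.48726965] [-3.13266137e+00  2.30019660e-01  5.22464078e-04] 6.136595818443094 [-1.05971609  0.3747373  -2.58770194]
rim 2624 z 78.60156901081464 (array([ 5.36422e+02, -2.18285e+02, -1.47000e-01]), np.float64(5.74))
 flap 1123 [ 607. -228.   82.] zmax 109.0 top [ 610.1 -226.   107.8]
 flap 285 [ 535. -151.   93.] zmax 108.0 top [ 536.2 -148.6  106.5]
 flap 1148 [ 461. -207.   84.] zmax 106.0 top [ 456.4 -205.9  104. ]
lid 24135 ((496.96453857421875, -83.71746826171875), (96.82600402832031, 119.08293914794922), 81.85924530029297) 225.77679644607986
tilt [-1.15647643e-03  1.81433403e-03  2.25621178e+02]
```

View pics/w5.png

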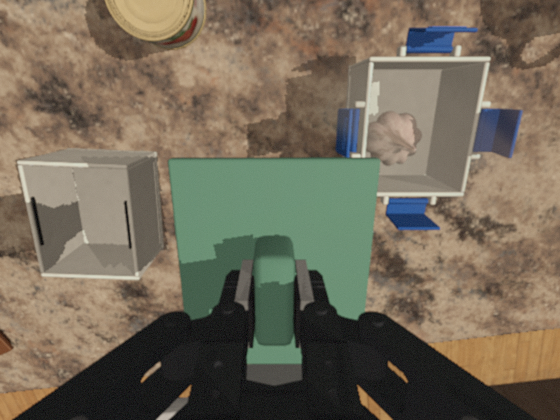

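Run:
```python
from fit import *
z=np.load("w5.npz"); p=z["p"]
R,t=z["R"],z["t"]; f=210/np.tan(np.radians(z["vertical_fov"])/2)
def proj(X): c=X@R.T+t; return np.c_[c[:,0]/c[:,2]*f+z["cx"],c[:,1]/c[:,2]*f+z["cy"]]
img=cv2.resize(p[20:220,320:530],None,fx=2.8,fy=2.8,interpolation=2)
def box(cx,cy,yaw,hx,hy,h,col):
    c,s=np.cos(yaw),np.sin(yaw); X=np.array([[cx+c*a*hx-s*b*hy,cy+s*a*hx+c*b*hy,h] for a,b in((1,1),(1,-1),(-1,-1),(-1,1))])/1000
    q=((proj(X)-[320,20]+.5)*2.8-.5); print(proj(X).round(1).tolist()); cv2.polylines(img,[np.round(q*8).astype(np.int32)],True,col,1,cv2.LINE_AA,3)
box(536.4,-218.3,-.147,60,50,80,(255,0,0)); box(536.4,-218.3,-.147,56,46,80,(255,0,255))
save("w5b.png",img)
```

```text
[[368.6, 55.3], [490.9, 55.2], [463.3, 196.1], [356.6, 196.0]]
[[373.0, 60.6], [485.0, 60.6], [459.8, 191.9], [361.2, 191.9]]
```

View pics/w5b.png

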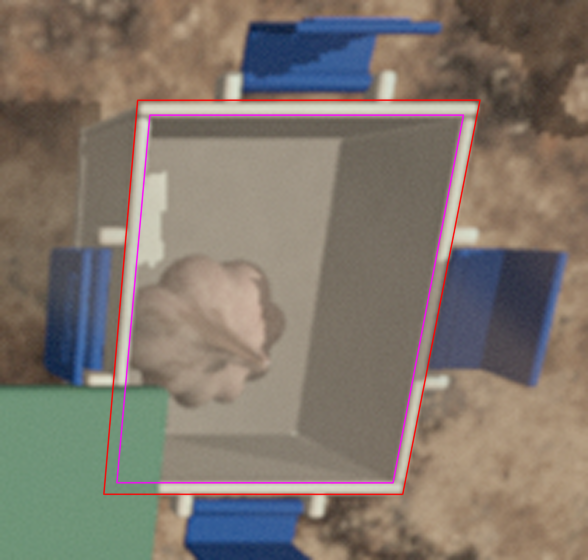

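The projected rim outline matches the image within about 1 mm: tub centre (536.4, -218.3), yaw -0.147. The garlic is inside and the flaps stand upright and clear of the mouth. Now moving over it.

Request:
jog_arm:
  motion:
    - {"dx": 0.98,"dy": -3.36,"dz": 0.0,"turn": -0.005}
    - {"dx": 0.98,"dy": -3.36,"dz": 0.0,"turn": 0.0}
    - {"dx": 0.98,"dy": -3.36,"dz": 0.0,"turn": 0.0}
    - {"dx": 1.0,"dy": -3.38,"dz": 0.0,"turn": 0.0}
    - {"dx": 0.0,"dy": 0.0,"dz": -3.0,"turn": 0.0}
    - {"dx": 0.0,"dy": 0.0,"dz": -3.0,"turn": 0.0}
    - {"dx": 0.0,"dy": 0.0,"dz": -3.0,"turn": 0.0}
    - {"dx": 0.0,"dy": 0.0,"dz": -2.5,"turn": 0.0}
    - {"dx": 0.0,"dy": 0.0,"dz": 0.0,"turn": 0.0}
    - {"dx": 0.0,"dy": 0.0,"dz": 0.0,"turn": 0.0}
    - {"dx": 0.0,"dy": 0.0,"dz": 0.0,"turn": 0.0}
    - {"dx": 0.0,"dy": 0.0,"dz": 0.0,"turn": 0.0}

```text
time: 8.17
tool_pos: [0.5405, -0.2195, 0.0943]
tcp_rot: [3.131, -0.237, 0.007]
wrist_force: [0.3, -0.3, -1.1]
width: 0.198
```

Run:
```python
from fit import *
for k in range(2):
    s=bot.read_state(); print(s["time"],s["tool_pos"],s["tcp_rot"],2*np.arctan(s["tcp_rot"][1]/s["tcp_rot"][0]),s["wrist_force"],s["width"])
    p,d,i=grab("wrist")
tp=s["tool_pos"]*1000
np.savez("w6.npz",p=p,d=d,**{k:np.array(v) for k,v in i.items()})
P=cloud(d,i)*1000; hsv=cv2.cvtColor(p,cv2.COLOR_RGB2HSV).astype(int)
g=(hsv[...,0]>55)&(hsv[...,0]<100)&(hsv[...,1]>60)&(np.hypot(P[...,0]-tp[0],P[...,1]-tp[1])<90)&(P[...,2]>90)
T=P[g]; med=np.median(T[:,2]); T=T[abs(T[:,2]-med)<6]
r=cv2.minAreaRect(T[:,:2].astype(np.float32)); print("lid",len(T),r,med)
measure(p,d,i,cl=None)
```

```text
8.1667 [ 0.54047768 -0.21952282  0.09428143] [ 3.13108251 -0.23726893  0.0066252 ] -0.151268018239705 [ 0.30190318 -0.27166589 -1.06699519] 0.19775244113455406
8.2167 [ 0.54044008 -0.21968198  0.09438386] [ 3.13095486 -0.23761739  0.00698322] -0.1514954825186593 [-0.19805367  0.14295471 -1.98009778] 0.19615401572447513
lid 22133 ((538.6490478515625, -219.68072509765625), (98.02339935302734, 118.59574127197266), 81.29046630859375) 113.7181481698714
rim 1297 z 78.89400838795251 (array([ 5.37498e+02, -2.19034e+02, -1.51000e-01]), np.float64(5.66))
 flap 2306 [ 609. -230.   93.] zmax 109.0 top [ 610.8 -230.   108.8]
 flap 2001 [ 548. -153.   88.] zmax 108.0 top [ 548.9 -153.1  106.1]
 flap 1554 [ 529. -284.   89.] zmax 109.0 top [ 530.4 -281.8  108. ]
 flap 1009 [ 462. -208.  101.] zmax 192.0 top [ 477.5 -210.8  121.5]
```

Request:
jog_arm:
  motion:
    - {"dx": -0.18,"dy": 0.14,"dz": -0.5,"turn": 0.004}
    - {"dx": 0.0,"dy": 0.0,"dz": -0.5,"turn": 0.0}
    - {"dx": 0.0,"dy": 0.0,"dz": -0.3,"turn": 0.0}
    - {"dx": 0.0,"dy": 0.0,"dz": 0.0,"turn": 0.0}
    - {"dx": 0.0,"dy": 0.0,"dz": -0.3,"turn": 0.0}
    - {"dx": 0.0,"dy": 0.0,"dz": -0.3,"turn": 0.0}
    - {"dx": 0.0,"dy": 0.0,"dz": 0.0,"turn": 0.0}
    - {"dx": 0.0,"dy": 0.0,"dz": 0.0,"turn": 0.0}

```text
time: 8.93
tool_pos: [0.5363, -0.2177, 0.0722]
tcp_rot: [-3.133, 0.233, 0.001]
wrist_force: [0.8, -0.8, -1.2]
width: 0.198
```

Request:
jog_arm:
  motion:
    - {"dx": 0.0,"dy": 0.0,"dz": -0.2,"turn": 0.0}
    - {"dx": 0.0,"dy": 0.0,"dz": -0.2,"turn": 0.0}
    - {"dx": 0.0,"dy": 0.0,"dz": 0.0,"turn": 0.0}
    - {"dx": 0.0,"dy": 0.0,"dz": 0.0,"turn": 0.0}

```text
time: 9.27
tool_pos: [0.5364, -0.2177, 0.0684]
tcp_rot: [-3.133, 0.233, 0.001]
wrist_force: [0.2, 0.3, -0.3]
width: 0.196
```

Request:
jog_arm:
  motion:
    - {"dx": 0.15,"dy": -0.05,"dz": 0.0,"turn": 0.0}
    - {"dx": 0.0,"dy": 0.0,"dz": -0.1,"turn": 0.0}
    - {"dx": 0.0,"dy": 0.0,"dz": -0.1,"turn": 0.0}
    - {"dx": 0.0,"dy": 0.0,"dz": -0.1,"turn": 0.0}
    - {"dx": 0.0,"dy": 0.0,"dz": 0.0,"turn": 0.0}

```text
time: 9.68
tool_pos: [0.5383, -0.2184, 0.0662]
tcp_rot: [3.133, -0.233, 0.001]
wrist_force: [-1.3, -0.2, 2.9]
width: 0.2
```

```bash
cat > lid.py <<'E'
from fit import *
def lid(n="wrist",c=(536,-218)):
    s=bot.read_state(); print(s["time"],s["tool_pos"],s["wrist_force"],s["width"])
    p,d,i=grab(n); P=cloud(d,i)*1000; hsv=cv2.cvtColor(p,cv2.COLOR_RGB2HSV).astype(int)
    g=(hsv[...,0]>55)&(hsv[...,0]<100)&(hsv[...,1]>60)&(np.hypot(P[...,0]-c[0],P[...,1]-c[1])<80)&(P[...,2]>76)
    T=P[g]; med=np.median(T[:,2]); T=T[abs(T[:,2]-med)<5]
    r=cv2.minAreaRect(T[:,:2].astype(np.float32)); print("lid",len(T),r,med)
    A=np.c_[T[:,:2]-T[:,:2].mean(0),np.ones(len(T))]; print("tilt",np.linalg.lstsq(A,T[:,2],rcond=None)[0])
    return p,d,i
E
python3 -c "
from lid import *
lid()"
```

```text
9.6833 [ 0.53828574 -0.2184092   0.06624611] [-1.28970977 -0.21258285  2.86115887] 0.1995775791350318
lid 20174 ((536.9341430664062, -217.84494018554688), (97.67632293701172, 118.35493469238281), 81.32080078125) 85.55636054012703
tilt [-4.25911316e-05  1.09038600e-03  8.53889877e+01]
```

Plate top reads 85.5 mm, the same as when it was seated on the plain tub, and it is level. Releasing.

Request:
jog_arm:
  motion:
    - {"dx": 0.0,"dy": 0.0,"dz": 0.0,"turn": 0.0}
    - {"dx": 0.0,"dy": 0.0,"dz": 0.0,"turn": 0.0}
    - {"dx": 0.0,"dy": 0.0,"dz": 0.0,"turn": 0.0}
    - {"dx": 0.0,"dy": 0.0,"dz": 0.0,"turn": 0.0}
    - {"dx": 0.0,"dy": 0.0,"dz": 0.5,"turn": 0.0}
    - {"dx": 0.0,"dy": 0.0,"dz": 1.5,"turn": 0.0}
    - {"dx": 0.0,"dy": 0.0,"dz": 3.0,"turn": 0.0}
    - {"dx": 0.0,"dy": 0.0,"dz": 4.0,"turn": 0.0}
    - {"dx": 0.0,"dy": 0.0,"dz": 3.0,"turn": 0.0}
    - {"dx": 0.0,"dy": 0.0,"dz": 0.0,"turn": 0.0}
    - {"dx": 0.0,"dy": 0.0,"dz": 0.0,"turn": 0.0}
    - {"dx": 0.0,"dy": 0.0,"dz": 0.0,"turn": 0.0}
  fingers: 4.0

```text
time: 10.73
tool_pos: [0.5378, -0.2182, 0.1856]
tcp_rot: [3.133, -0.233, 0.0]
wrist_force: [0.3, 0.2, -0.4]
width: 0.47
```

Run:
```python
from lid import *
p,d,i=lid(); measure(p,d,i,cl=None); save("w7.png",cv2.resize(p[40:320,150:420],(579,600),interpolation=2))
np.savez("w7.npz",p=p,d=d,**{k:np.array(v) for k,v in i.items()})
```

```text
10.7333 [ 0.53781724 -0.21819434  0.18561002] [ 0.27267395  0.1514327  -0.36537021] 0.4704761301173279
lid 12326 ((537.1349487304688, -217.9940643310547), (96.18501281738281, 116.34208679199219), 81.51788330078125) 85.49073562143849
tilt [3.50712656e-04 1.47306027e-03 8.53612953e+01]
rim 4284 z 84.57812788014664 (array([ 5.38075e+02, -2.19320e+02, -1.35000e-01]), np.float64(26.96))
 flap 966 [ 608. -229.   92.] zmax 109.0 top [ 610.7 -229.8  110.3]
 flap 1127 [ 547. -156.   84.] zmax 108.0 top [ 550.3 -154.7  113.2]
 flap 932 [ 529. -280.   84.] zmax 109.0 top [ 531.1 -281.3  112.6]
 flap 1347 [ 461. -208.   87.] zmax 106.0 top [ 460.3 -208.3  109.7]
```

View pics/w7.png

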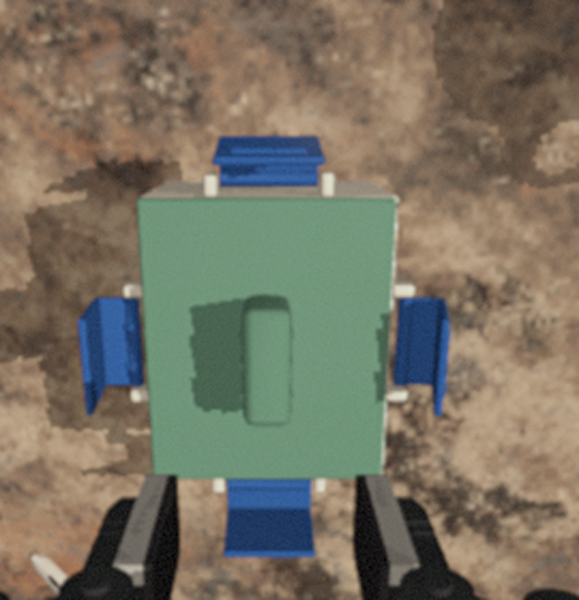

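The lid is seated square and level and all four flaps are still upright. Now the flaps, front first, with the fingers shut and working from outside the tongue.

Request:
jog_arm:
  motion:
    - {"dx": -2.58,"dy": 0.38,"dz": 0.0,"turn": 0.0}
    - {"dx": -2.58,"dy": 0.38,"dz": 0.0,"turn": 0.0}
    - {"dx": -2.58,"dy": 0.38,"dz": 0.0,"turn": 0.0}
    - {"dx": -2.58,"dy": 0.38,"dz": 0.0,"turn": 0.0}
    - {"dx": 0.0,"dy": 0.0,"dz": 0.0,"turn": 0.0}
    - {"dx": 0.0,"dy": 0.0,"dz": -3.5,"turn": 0.0}
    - {"dx": 0.0,"dy": 0.0,"dz": -3.5,"turn": 0.0}
    - {"dx": 0.0,"dy": 0.0,"dz": -3.0,"turn": 0.0}
    - {"dx": 0.0,"dy": 0.0,"dz": -2.2,"turn": 0.0}
    - {"dx": 0.0,"dy": 0.0,"dz": 0.0,"turn": 0.0}
    - {"dx": 0.0,"dy": 0.0,"dz": 0.0,"turn": 0.0}
    - {"dx": 0.0,"dy": 0.0,"dz": 0.0,"turn": 0.0}
  fingers: 0.0

```text
time: 11.78
tool_pos: [0.4355, -0.2034, 0.0641]
tcp_rot: [3.133, -0.233, 0.001]
wrist_force: [0.4, 0.2, 0.2]
width: -0.005
```

```bash
cat > flaps.py <<'E'
from fit import *
C=np.array([536.6,-218.2]); Y=-.147
def flaps(n="wrist",tip=False):
    s=bot.read_state(); print(s["time"],s["tool_pos"].round(4),s["wrist_force"].round(1))
    p,d,i=grab(n); P=cloud(d,i)*1000; hsv=cv2.cvtColor(p,cv2.COLOR_RGB2HSV).astype(int)
    b=(hsv[...,0]>100)&(hsv[...,0]<130)&(hsv[...,1]>130)&(np.hypot(P[...,0]-C[0],P[...,1]-C[1])<110)&(P[...,2]>60)
    D=P[b]; dx,dy=(D[:,:2]-C).T; a=np.cos(Y)*dx+np.sin(Y)*dy; l=-np.sin(Y)*dx+np.cos(Y)*dy; z=D[:,2]
    for nm,m,r in(("front",-a-66>np.abs(l)-56,-a-66),("back",a-66>np.abs(l)-56,a-66),("left",l-56>np.abs(a)-66,l-56),("right",-l-56>np.abs(a)-66,-l-56)):
        if m.sum()>20: print(nm,m.sum(),"r 3/97",np.percentile(r[m],[3,97]).round(1),"h 3/50/97",(np.percentile(z[m],[3,50,97])-74).round(1))
    if tip:
        k=(p.max(-1)<110)&(np.hypot(P[...,0]-s["tool_pos"][0]*1000,P[...,1]-s["tool_pos"][1]*1000)<20)&(P[...,2]>60)&~b
        print("tip z",np.percentile(P[k][:,2],[1,3,10]).round(1) if k.any() else None)
    return p,d,i,P
E
python3 -c "
from flaps import *
flaps('wrist',True); flaps('scene',True)"
```

```text
11.7833 [ 0.4355 -0.2034  0.0641] [0.4 0.2 0.2]
front 4905 r 3/97 [-2.  16.3] h 3/50/97 [-1.7  6.2 32.2]
left 7545 r 3/97 [-3. 12.] h 3/50/97 [-0.9  5.3 33.6]
right 5605 r 3/97 [-1.2 13.3] h 3/50/97 [-0.5  2.1 34.9]
tip z [ 96.4 101.6 114.9]
11.8333 [ 0.4362 -0.2037  0.0649] [0.8 0.6 0.1]
front 54 r 3/97 [-0.6 28.2] h 3/50/97 [-1.8 16.4 92.3]
back 47 r 3/97 [ 5.2 17.5] h 3/50/97 [ 0.  15.3 32.9]
left 75 r 3/97 [ 4.3 22.7] h 3/50/97 [-1.4 16.1 33.6]
right 43 r 3/97 [ 1.6 15.4] h 3/50/97 [ 1.9 14.9 31.4]
tip z [ 98.3 101.8 114.9]
```

Request:
jog_arm:
  motion:
    - {"dx": 0.6,"dy": -0.09,"dz": 0.1,"turn": 0.0}
    - {"dx": 0.6,"dy": -0.09,"dz": 0.1,"turn": 0.0}
    - {"dx": 0.3,"dy": -0.04,"dz": 0.2,"turn": 0.0}
    - {"dx": 0.3,"dy": -0.04,"dz": 0.2,"turn": 0.0}
    - {"dx": 0.4,"dy": -0.06,"dz": 0.1,"turn": 0.0}
    - {"dx": 0.4,"dy": -0.06,"dz": 0.1,"turn": 0.0}
    - {"dx": 0.4,"dy": -0.06,"dz": 0.0,"turn": 0.0}
    - {"dx": 0.4,"dy": -0.06,"dz": 0.0,"turn": 0.0}
    - {"dx": 0.35,"dy": -0.05,"dz": -0.1,"turn": 0.0}
    - {"dx": 0.35,"dy": -0.05,"dz": -0.1,"turn": 0.0}
    - {"dx": 0.5,"dy": -0.07,"dz": -0.4,"turn": 0.0}
    - {"dx": 0.0,"dy": 0.0,"dz": 0.0,"turn": 0.0}

```text
time: 12.88
tool_pos: [0.482, -0.21, 0.0654]
tcp_rot: [3.133, -0.232, 0.002]
wrist_force: [0.2, 0.4, 0.2]
width: 0.0
```

```bash
python3 -c "
from flaps import *
flaps('wrist',True)"
```

```text
12.8833 [ 0.482  -0.21    0.0654] [0.2 0.4 0.2]
front 2783 r 3/97 [-32.2  -4.4] h 3/50/97 [14.3 15.5 17.9]
back 1214 r 3/97 [-38.    1.1] h 3/50/97 [ -0.2   1.9 158.2]
left 5598 r 3/97 [-3. 12.] h 3/50/97 [-0.8  6.2 33.6]
right 1093 r 3/97 [-1.5 13.1] h 3/50/97 [-0.5  1.6 34.9]
tip z [ 95.8 102.4 117.1]
```

The front flap is almost down. I'll press gently until there is contact force.

Request:
jog_arm:
  motion:
    - {"dx": 0.0,"dy": 0.0,"dz": -0.1,"turn": 0.0}
    - {"dx": 0.0,"dy": 0.0,"dz": -0.1,"turn": 0.0}
    - {"dx": 0.0,"dy": 0.0,"dz": -0.1,"turn": 0.0}
    - {"dx": 0.0,"dy": 0.0,"dz": 0.0,"turn": 0.0}

```text
time: 13.27
tool_pos: [0.4817, -0.21, 0.0652]
tcp_rot: [3.133, -0.233, 0.002]
wrist_force: [-4.7, 2.8, 16.9]
width: 0.002
```

Request:
jog_arm:
  motion:
    - {"dx": 0.0,"dy": 0.0,"dz": -0.1,"turn": 0.0}
    - {"dx": 0.0,"dy": 0.0,"dz": -0.05,"turn": 0.0}
    - {"dx": 0.0,"dy": 0.0,"dz": 0.0,"turn": 0.0}

```text
time: 13.52
tool_pos: [0.4818, -0.21, 0.065]
tcp_rot: [3.133, -0.233, 0.003]
wrist_force: [-7.7, 5.5, 24.2]
width: 0.0
```

Request:
jog_arm:
  motion:
    - {"dx": 0.0,"dy": 0.0,"dz": 1.5,"turn": 0.0}
    - {"dx": 0.0,"dy": 0.0,"dz": 3.5,"turn": 0.0}
    - {"dx": 0.0,"dy": 0.0,"dz": 3.5,"turn": 0.0}
    - {"dx": 3.0,"dy": -0.45,"dz": 0.0,"turn": 0.0}
    - {"dx": 4.0,"dy": -0.6,"dz": 0.0,"turn": 0.0}
    - {"dx": 4.0,"dy": -0.6,"dz": 0.0,"turn": 0.0}
    - {"dx": 3.0,"dy": -0.45,"dz": 0.0,"turn": 0.0}
    - {"dx": 1.7,"dy": -0.23,"dz": 0.0,"turn": 0.0}
    - {"dx": 0.0,"dy": 0.0,"dz": 0.0,"turn": 0.0}
    - {"dx": 0.0,"dy": 0.0,"dz": 0.0,"turn": 0.0}
    - {"dx": 0.0,"dy": 0.0,"dz": -2.0,"turn": 0.0}
    - {"dx": 0.0,"dy": 0.0,"dz": 0.0,"turn": 0.0}

```text
time: 14.52
tool_pos: [0.6343, -0.232, 0.1225]
tcp_rot: [-3.131, 0.233, 0.01]
wrist_force: [-1.0, 0.4, -2.0]
width: 0.001
```

```bash
python3 -c "
from flaps import *
flaps('wrist',True);flaps('scene')"
```

```text
14.5167 [ 0.6343 -0.232   0.1225] [-1.   0.4 -2. ]
back 982 r 3/97 [10.6 26.2] h 3/50/97 [ 2.3 13.  79.9]
left 26 r 3/97 [10.3 11.7] h 3/50/97 [28.  32.4 34.1]
right 25 r 3/97 [7.2 9.7] h 3/50/97 [30.7 34.  35.3]
tip z [155.9 161.1 175.3]
14.5667 [ 0.6344 -0.2321  0.1235] [-0.5  0.1 -0.3]
front 69 r 3/97 [-28.6   3.5] h 3/50/97 [ 3.  13.4 17.4]
back 46 r 3/97 [ 4.2 16.1] h 3/50/97 [-1.4 17.1 34.9]
left 75 r 3/97 [ 5.6 22.7] h 3/50/97 [ 1.4 16.3 32. ]
right 62 r 3/97 [-0.6 13.6] h 3/50/97 [ 2.2 18.4 34.5]
```

Request:
jog_arm:
  motion:
    - {"dx": 0.45,"dy": -0.12,"dz": 0.0,"turn": 0.0}
    - {"dx": 0.0,"dy": 0.0,"dz": 0.0,"turn": 0.0}
    - {"dx": 0.0,"dy": 0.0,"dz": -2.0,"turn": 0.0}
    - {"dx": 0.0,"dy": 0.0,"dz": -2.0,"turn": 0.0}
    - {"dx": 0.0,"dy": 0.0,"dz": -1.6,"turn": 0.0}
    - {"dx": 0.0,"dy": 0.0,"dz": 0.0,"turn": 0.0}
    - {"dx": 0.0,"dy": 0.0,"dz": 0.0,"turn": 0.0}
    - {"dx": 0.0,"dy": 0.0,"dz": 0.0,"turn": 0.0}

```text
time: 15.28
tool_pos: [0.6433, -0.2347, 0.0717]
tcp_rot: [3.132, -0.233, 0.003]
wrist_force: [0.3, 0.6, 0.8]
width: -0.001
```

Request:
jog_arm:
  motion:
    - {"dx": -0.8,"dy": 0.12,"dz": -0.2,"turn": 0.0}
    - {"dx": -0.85,"dy": 0.13,"dz": -0.1,"turn": 0.0}
    - {"dx": -0.3,"dy": 0.04,"dz": 0.2,"turn": 0.0}
    - {"dx": -0.3,"dy": 0.04,"dz": 0.2,"turn": 0.0}
    - {"dx": -0.4,"dy": 0.06,"dz": 0.1,"turn": 0.0}
    - {"dx": -0.4,"dy": 0.06,"dz": 0.1,"turn": 0.0}
    - {"dx": -0.4,"dy": 0.06,"dz": 0.0,"turn": 0.0}
    - {"dx": -0.4,"dy": 0.06,"dz": 0.0,"turn": 0.0}
    - {"dx": -0.35,"dy": 0.05,"dz": -0.1,"turn": 0.0}
    - {"dx": -0.35,"dy": 0.05,"dz": -0.1,"turn": 0.0}
    - {"dx": -0.5,"dy": 0.07,"dz": -0.4,"turn": 0.0}
    - {"dx": 0.0,"dy": 0.0,"dz": 0.0,"turn": 0.0}

```text
time: 16.28
tool_pos: [0.5899, -0.2264, 0.0659]
tcp_rot: [-3.132, 0.232, 0.004]
wrist_force: [-2.2, 0.5, 2.0]
width: -0.001
```

```bash
python3 -c "
from flaps import *
flaps('scene');flaps('top')"
```

```text
16.2833 [ 0.5899 -0.2264  0.0659] [-2.2  0.5  2. ]
front 68 r 3/97 [-29.2   3.5] h 3/50/97 [ 3.9 13.5 18.4]
back 31 r 3/97 [-31.7  -0.6] h 3/50/97 [11.3 14.7 19.8]
left 78 r 3/97 [-4.2 22.9] h 3/50/97 [-1.8 16.5 32.6]
right 63 r 3/97 [-6.3 13.8] h 3/50/97 [ 2.7 17.8 34.3]
16.3333 [ 0.5903 -0.2265  0.0661] [-0.8  0.5 -0.2]
```

Back flap is nearly flat; pressing it down.

Request:
jog_arm:
  motion:
    - {"dx": 0.0,"dy": 0.0,"dz": -0.1,"turn": 0.0}
    - {"dx": 0.0,"dy": 0.0,"dz": -0.1,"turn": 0.0}
    - {"dx": 0.0,"dy": 0.0,"dz": -0.1,"turn": 0.0}
    - {"dx": 0.0,"dy": 0.0,"dz": 0.0,"turn": 0.0}

```text
time: 16.72
tool_pos: [0.5909, -0.2267, 0.0653]
tcp_rot: [-3.133, 0.232, 0.004]
wrist_force: [-6.3, 1.9, 9.8]
width: 0.001
```

Request:
jog_arm:
  motion:
    - {"dx": 0.0,"dy": 0.0,"dz": -0.1,"turn": 0.0}
    - {"dx": 0.0,"dy": 0.0,"dz": 0.0,"turn": 0.0}
    - {"dx": 0.0,"dy": 0.0,"dz": 1.5,"turn": 0.0}
    - {"dx": 0.0,"dy": 0.0,"dz": 3.5,"turn": 0.0}
    - {"dx": 0.0,"dy": 0.0,"dz": 3.5,"turn": 0.0}
    - {"dx": -0.8,"dy": 2.0,"dz": 0.0,"turn": 0.12}
    - {"dx": -0.8,"dy": 2.0,"dz": 0.0,"turn": 0.12}
    - {"dx": -0.8,"dy": 2.0,"dz": 0.0,"turn": 0.12}
    - {"dx": -0.8,"dy": 2.0,"dz": 0.0,"turn": 0.12}
    - {"dx": -0.85,"dy": 2.05,"dz": 0.0,"turn": 0.12}
    - {"dx": 0.0,"dy": 0.0,"dz": 0.0,"turn": 0.12}
    - {"dx": 0.0,"dy": 0.0,"dz": 0.0,"turn": 0.12}

```text
time: 17.72
tool_pos: [0.5508, -0.125, 0.1479]
tcp_rot: [-2.951, -1.076, 0.0]
wrist_force: [0.7, 0.5, 0.4]
width: 0.002
```

Request:
jog_arm:
  motion:
    - {"dx": 0.0,"dy": 0.0,"dz": 0.0,"turn": 0.12}
    - {"dx": 0.0,"dy": 0.0,"dz": 0.0,"turn": 0.12}
    - {"dx": 0.0,"dy": 0.0,"dz": 0.0,"turn": 0.12}
    - {"dx": 0.0,"dy": 0.0,"dz": 0.0,"turn": 0.12}
    - {"dx": 0.0,"dy": 0.0,"dz": 0.0,"turn": 0.12}
    - {"dx": 0.0,"dy": 0.0,"dz": 0.0,"turn": 0.12}
    - {"dx": 0.0,"dy": 0.0,"dz": 0.0,"turn": 0.0}
    - {"dx": 0.0,"dy": 0.0,"dz": 0.0,"turn": 0.0}
    - {"dx": 0.0,"dy": 0.0,"dz": 0.0,"turn": 0.0}
    - {"dx": 0.0,"dy": 0.0,"dz": 0.0,"turn": 0.0}

```text
time: 18.55
tool_pos: [0.5513, -0.1264, 0.148]
tcp_rot: [-2.393, -2.036, 0.0]
wrist_force: [-0.7, -1.0, -0.2]
width: -0.0
```

```bash
python3 -c "
from flaps import *
flaps('scene');s=bot.read_state();print(2*np.arctan(s['tcp_rot'][1]/s['tcp_rot'][0]),s['q'])"
```

```text
18.55 [ 0.5513 -0.1264  0.148 ] [-0.7 -1.  -0.2]
front 69 r 3/97 [-29.5   4.2] h 3/50/97 [ 1.8 13.1 17.1]
back 46 r 3/97 [-33.    1.4] h 3/50/97 [10.2 13.9 19.5]
left 76 r 3/97 [ 5.1 23.1] h 3/50/97 [-2.4 17.2 32.5]
right 62 r 3/97 [ 1.2 14.4] h 3/50/97 [ 2.1 17.9 32.7]
1.4102436431400551 [-2.69369264e-01  1.02918153e-01  1.90442995e+00  2.26874872e-05
  1.13430615e+00 -1.08826172e-01]
```

Request:
jog_arm:
  motion:
    - {"dx": -0.1,"dy": 0.2,"dz": -2.0,"turn": 0.0}
    - {"dx": 0.0,"dy": 0.0,"dz": -3.0,"turn": 0.0}
    - {"dx": 0.0,"dy": 0.0,"dz": -2.1,"turn": 0.0}
    - {"dx": 0.0,"dy": 0.0,"dz": -1.0,"turn": 0.0}
    - {"dx": 0.0,"dy": 0.0,"dz": 0.0,"turn": 0.0}
    - {"dx": 0.0,"dy": 0.0,"dz": 0.0,"turn": 0.0}
    - {"dx": 0.0,"dy": 0.0,"dz": 0.0,"turn": 0.0}

```text
time: 19.18
tool_pos: [0.5517, -0.1248, 0.0686]
tcp_rot: [2.39, 2.036, 0.002]
wrist_force: [0.4, 0.4, -0.3]
width: 0.004
```

Request:
jog_arm:
  motion:
    - {"dx": -0.1,"dy": -0.66,"dz": 0.0,"turn": 0.0}
    - {"dx": -0.1,"dy": -0.66,"dz": 0.0,"turn": 0.0}
    - {"dx": -0.04,"dy": -0.3,"dz": 0.2,"turn": 0.0}
    - {"dx": -0.04,"dy": -0.3,"dz": 0.2,"turn": 0.0}
    - {"dx": -0.06,"dy": -0.4,"dz": 0.1,"turn": 0.0}
    - {"dx": -0.06,"dy": -0.4,"dz": 0.1,"turn": 0.0}
    - {"dx": -0.06,"dy": -0.4,"dz": 0.0,"turn": 0.0}
    - {"dx": -0.06,"dy": -0.4,"dz": 0.0,"turn": 0.0}
    - {"dx": -0.05,"dy": -0.35,"dz": -0.1,"turn": 0.0}
    - {"dx": -0.05,"dy": -0.35,"dz": -0.1,"turn": 0.0}
    - {"dx": -0.07,"dy": -0.45,"dz": -0.4,"turn": 0.0}
    - {"dx": 0.0,"dy": 0.0,"dz": 0.0,"turn": 0.0}

```text
time: 20.18
tool_pos: [0.5432, -0.1725, 0.0667]
tcp_rot: [2.39, 2.037, -0.002]
wrist_force: [-0.1, 0.0, 1.0]
width: 0.001
```

Request:
jog_arm:
  motion:
    - {"dx": 0.0,"dy": 0.0,"dz": -0.1,"turn": 0.0}
    - {"dx": 0.0,"dy": 0.0,"dz": -0.1,"turn": 0.0}
    - {"dx": 0.0,"dy": 0.0,"dz": -0.1,"turn": 0.0}
    - {"dx": 0.0,"dy": 0.0,"dz": 0.0,"turn": 0.0}

```text
time: 20.52
tool_pos: [0.5436, -0.1726, 0.0653]
tcp_rot: [2.389, 2.037, -0.002]
wrist_force: [-2.6, -4.2, 8.0]
width: 0.001
```

```bash
python3 -c "
from flaps import *
flaps('scene')"
```

```text
20.5167 [ 0.5436 -0.1726  0.0653] [-2.6 -4.2  8. ]
front 69 r 3/97 [-31.7   3.9] h 3/50/97 [ 1.2 13.2 17. ]
left 59 r 3/97 [-35.9   9.2] h 3/50/97 [ 3.1 11.6 19.6]
right 62 r 3/97 [-7.3 13.4] h 3/50/97 [ 3.3 17.9 34.4]
```

Request:
jog_arm:
  motion:
    - {"dx": 0.0,"dy": 0.0,"dz": -0.1,"turn": 0.0}
    - {"dx": 0.0,"dy": 0.0,"dz": 0.0,"turn": 0.0}
    - {"dx": 0.0,"dy": 0.0,"dz": 1.5,"turn": 0.0}
    - {"dx": 0.0,"dy": 0.0,"dz": 3.5,"turn": 0.0}
    - {"dx": 0.0,"dy": 0.0,"dz": 3.5,"turn": 0.0}
    - {"dx": -0.4,"dy": -2.7,"dz": 0.0,"turn": 0.0}
    - {"dx": -0.5,"dy": -3.5,"dz": 0.0,"turn": 0.0}
    - {"dx": -0.5,"dy": -3.5,"dz": 0.0,"turn": 0.0}
    - {"dx": -0.4,"dy": -2.7,"dz": 0.0,"turn": 0.0}
    - {"dx": -0.3,"dy": -1.6,"dz": 0.0,"turn": 0.0}
    - {"dx": 0.0,"dy": 0.0,"dz": 0.0,"turn": 0.0}
    - {"dx": 0.0,"dy": 0.0,"dz": 0.0,"turn": 0.0}

```text
time: 21.57
tool_pos: [0.5219, -0.3109, 0.1473]
tcp_rot: [-2.391, -2.035, -0.001]
wrist_force: [-0.3, -0.1, -0.1]
width: 0.002
```

Request:
jog_arm:
  motion:
    - {"dx": 0.0,"dy": 0.0,"dz": 0.0,"turn": 0.0}
    - {"dx": 0.0,"dy": 0.0,"dz": -1.0,"turn": 0.0}
    - {"dx": 0.0,"dy": 0.0,"dz": 0.0,"turn": 0.0}
    - {"dx": 0.0,"dy": 0.0,"dz": 0.0,"turn": 0.0}

```text
time: 21.9
tool_pos: [0.5218, -0.3094, 0.1367]
tcp_rot: [-2.387, -2.038, 0.001]
wrist_force: [-0.5, 0.0, -0.3]
width: 0.002
```

Request:
jog_arm:
  motion:
    - {"dx": 0.0,"dy": -0.25,"dz": -2.0,"turn": 0.0}
    - {"dx": 0.0,"dy": 0.0,"dz": -2.5,"turn": 0.0}
    - {"dx": 0.0,"dy": 0.0,"dz": -1.5,"turn": 0.0}
    - {"dx": 0.0,"dy": 0.0,"dz": -0.9,"turn": 0.0}
    - {"dx": 0.0,"dy": 0.0,"dz": 0.0,"turn": 0.0}
    - {"dx": 0.0,"dy": 0.0,"dz": 0.0,"turn": 0.0}
    - {"dx": 0.0,"dy": 0.0,"dz": 0.0,"turn": 0.0}

```text
time: 22.48
tool_pos: [0.5234, -0.314, 0.0703]
tcp_rot: [2.389, 2.037, 0.001]
wrist_force: [-0.0, 0.0, 0.4]
width: -0.001
```

Request:
jog_arm:
  motion:
    - {"dx": 0.11,"dy": 0.77,"dz": -0.05,"turn": 0.0}
    - {"dx": 0.11,"dy": 0.77,"dz": -0.05,"turn": 0.0}
    - {"dx": 0.04,"dy": 0.3,"dz": 0.2,"turn": 0.0}
    - {"dx": 0.04,"dy": 0.3,"dz": 0.2,"turn": 0.0}
    - {"dx": 0.06,"dy": 0.4,"dz": 0.1,"turn": 0.0}
    - {"dx": 0.06,"dy": 0.4,"dz": 0.1,"turn": 0.0}
    - {"dx": 0.06,"dy": 0.4,"dz": 0.0,"turn": 0.0}
    - {"dx": 0.06,"dy": 0.4,"dz": 0.0,"turn": 0.0}
    - {"dx": 0.05,"dy": 0.35,"dz": -0.1,"turn": 0.0}
    - {"dx": 0.05,"dy": 0.35,"dz": -0.1,"turn": 0.0}
    - {"dx": 0.07,"dy": 0.45,"dz": -0.4,"turn": 0.0}
    - {"dx": 0.0,"dy": 0.0,"dz": 0.0,"turn": 0.0}

```text
time: 23.48
tool_pos: [0.5294, -0.2632, 0.0673]
tcp_rot: [-2.389, -2.037, -0.001]
wrist_force: [0.8, 0.2, 1.3]
width: 0.002
```

Request:
jog_arm:
  motion:
    - {"dx": 0.0,"dy": 0.0,"dz": -0.1,"turn": 0.0}
    - {"dx": 0.0,"dy": 0.0,"dz": -0.1,"turn": 0.0}
    - {"dx": 0.0,"dy": 0.0,"dz": -0.1,"turn": 0.0}
    - {"dx": 0.0,"dy": 0.0,"dz": 0.0,"turn": 0.0}

```text
time: 23.82
tool_pos: [0.5298, -0.2643, 0.0654]
tcp_rot: [-2.391, -2.037, -0.001]
wrist_force: [-0.5, 2.6, 4.2]
width: -0.001
```

Request:
jog_arm:
  motion:
    - {"dx": 0.0,"dy": 0.0,"dz": -0.1,"turn": 0.0}
    - {"dx": 0.0,"dy": 0.0,"dz": -0.1,"turn": 0.0}
    - {"dx": 0.0,"dy": 0.0,"dz": 0.0,"turn": 0.0}

```text
time: 24.07
tool_pos: [0.5299, -0.2643, 0.0652]
tcp_rot: [-2.391, -2.037, -0.001]
wrist_force: [-4.8, 6.9, 14.9]
width: -0.002
```

Request:
jog_arm:
  motion:
    - {"dx": 0.0,"dy": 0.0,"dz": 1.5,"turn": 0.0}
    - {"dx": 0.0,"dy": 0.0,"dz": 3.5,"turn": 0.0}
    - {"dx": 0.0,"dy": 0.0,"dz": 4.0,"turn": 0.0}
    - {"dx": 0.0,"dy": 1.5,"dz": 3.5,"turn": 0.0}
    - {"dx": 0.0,"dy": 1.5,"dz": 3.5,"turn": 0.0}
    - {"dx": 0.0,"dy": 1.5,"dz": 2.5,"turn": 0.0}
    - {"dx": 0.0,"dy": 0.0,"dz": 0.0,"turn": 0.0}
    - {"dx": 0.0,"dy": 0.0,"dz": 0.0,"turn": 0.0}
    - {"dx": 0.0,"dy": 0.0,"dz": 0.0,"turn": 0.0}

```text
time: 24.82
tool_pos: [0.5289, -0.2199, 0.2469]
tcp_rot: [-2.39, -2.038, 0.002]
wrist_force: [0.6, 0.5, -1.1]
width: -0.002
```

Run:
```python
from flaps import *
from lid import lid
p,d,i,P=flaps('wrist'); q,*_=flaps('scene'); lid()
z=np.load("wrist3.npz")
t=P[(np.hypot(P[...,0]-495,P[...,1]-105)<85)&(P[...,2]>74)&(P[...,2]<85)]; print("plain tub",len(t), fitbox(t,(495,105),-.185,60,50) if len(t)>50 else 0)
save("f.png",np.hstack([cv2.resize(p,(480,360)),cv2.resize(q[120:270,190:340],(320,360))]) if 0 else np.hstack([cv2.resize(p,(480,400)),cv2.resize(q[130:290,210:340],(320,400))]))
```

```text
24.8167 [ 0.5289 -0.2199  0.2469] [ 0.6  0.5 -1.1]
front 1193 r 3/97 [-30.9   1.5] h 3/50/97 [13.9 15.2 16.7]
back 1188 r 3/97 [-32.5   0. ] h 3/50/97 [13.8 15.2 16.7]
left 1395 r 3/97 [-31.9   2. ] h 3/50/97 [13.8 15.3 16.8]
right 1036 r 3/97 [-31.6   1.2] h 3/50/97 [13.8 15.2 16.5]
24.8667 [ 0.5284 -0.2198  0.2459] [-0.4 -0.3  0. ]
front 69 r 3/97 [-31.6   4.3] h 3/50/97 [ 2.4 13.2 17.6]
back 45 r 3/97 [-29.9   1.4] h 3/50/97 [11.2 14.  17.3]
left 80 r 3/97 [-39.8   7.5] h 3/50/97 [ 0.3 12.9 17.2]
right 28 r 3/97 [-30.8   2.5] h 3/50/97 [ 8.6 13.1 18.1]
24.9167 [ 0.52822683 -0.219774    0.24552702] [-0.54734848 -1.25378206 -0.37942648] 0.0019374284434211474
lid 1840 ((537.0288696289062, -217.2650146484375), (95.2679672241211, 114.58981323242188), 81.90641784667969) 85.56036132339727
tilt [ 4.12787220e-04 -1.05890852e-03  8.52964196e+01]
plain tub 0 0
```

View pics/f.png

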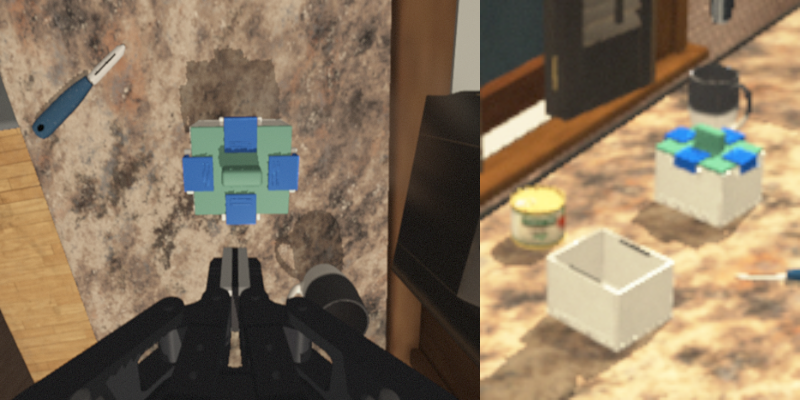

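All four flaps lie level at the folded height, the lid is flush, and the plain tub, tin and mug stand where they were. Handing in.

```bash
python3 -c "
from workcell import bot
print(bot.finish_job())"
```

```text
the job is handed in; nothing more can be done
None
```

The job is handed in at about 25 s of the 64 s limit. The green lid went straight up and level off the plain tub, onto the clip tub while its flaps stood open. I then folded the flaps front, back, left, right, and pressed each onto its stop. The highest wrist force I read was about 24 N.

**Last checks**
- **Lid:** the plate top reads 85.5 mm, the same as it did seated on the plain tub. It is level to about 0.1 % and within about 1 mm of the tub's centre.
- **Flaps:** all four read the same height, with a median of 15.2 mm above the hinge. The calibration reads about 1 mm low here, so that matches the 16 mm expected when folded.
- **Other things:** the garlic was inside when the lid went on. In the last picture the plain tub, tin and mug stand where they were and the gripper is clear of everything.

**Failed or disagreed**
- **First grip:** it closed just above the bar on nothing, because the real fingertips stand about 25–28 mm higher than the reported tool position. I corrected for that from the images and the contact heights.
- **Plain tub position:** my numeric position check at the end returned no points because the tub was out of the wrist camera's view. It is judged by eye from the scene picture only.

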